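# Hitch the tow bar onto the wooden wagon

### The arm

A 6-joint arm with a two-finger parallel gripper is mounted at the origin on the work surface. World frame = base frame: x ahead of the robot, y to its left, z up, the work surface at z = 0. Lengths are in m, angles in rad, forces in N, time in s.
With the tool pointing down it reaches from about 0.35 to 0.85 m from the base axis. Payload 8.1 kg.
Tool frame: the origin (TCP) lies at the very end of the fingers, on their centre line; the grasp point (between the pads) lies 19 mm behind it; z points along the fingers, y is the direction in which the jaws open and shut (so a half turn about z gives the same grasp; the last joint's range is limited). The gripper opens to 93 mm and grips with 3 to 60 N. Pads are 15 mm wide; open, the fingers measure 128 mm over their backs; the gripper's body (75 mm by 188 mm) begins 65 mm behind the grasp point.
Start: joints at [1.09, 0.13, 1.488, -0, 1.523, -0.085], TCP at [0.231, 0.554, 0.219] pointing down, gripper open.
Joint ranges: [-2.96, 2.96], [-0.89, 2.26], [0.02, 2.5], [-1.34, 4.48], [0, 2.73], [-2.66, 2.66]. Speed limits (rad/s): [2.39, 2.39, 2.79, 3.14, 3.14, 3.14].

### API

Orientations are given as a rotation vector (axis times angle).
In Python, from plant import robot gives the robot as it stands.
- The arm moves only by the shell command python3 -m pendant 'ROWS' [OPENING] [FORCE]. ROWS is JSON, a list of rows, each an object with "delta_pos": the shift along the tool's x, y, z in m, a list of three; "spin": the turn about the tool's z in rad. In form: [{"delta_pos": [dx, dy, dz], "spin": spin}, ...]. A call has 1 to 10 rows; each row is the pose to reach, as a shift and turn from the pose measured when the call began, along the tool's axes at that moment; what a row does not reach only later rows make up. A row lasts 1/10 s, in which the tool goes at most 50 mm and 8.59 degrees, less where a joint would pass 70% of its speed; a pose out of reach is approached as far as the arm can. A call with a gripper value outside its range is refused whole. OPENING is the closure, from -1 (fully open) to 1 (shut), set as the call begins (- or left out, the last holds). The fingers move at their own pace and stop on an object; FORCE is the grip in N (left out, the last holds). Time passes only in rows, so rows that repeat a pose let the fingers close. It gives the time, the measured TCP pose, the force and the opening at its end, in the units of the state.
- robot.read_state(): the state, without advancing time (a new reading comes with each control period).
- robot.read_camera(name): name is "scene" or "side" or "wrist"; returns a dict with "color" (384x512x3 uint8, blue, green, red), "camera_matrix" (3x3 intrinsics, pixels), "R" (3x3) and "t" (3): a world point X has camera coordinates R X + t. Camera axes: x right, y down, z forward; pixel columns grow to the right and rows downward; lengths in m; the calibration is good to about 2 mm. The wrist camera is an equidistant fisheye: a pixel r from the principal point sees the ray r / f radians off the axis. A picture is of the moment at which its call begins. There is no depth.
- robot.close_job(): hands the job in, once; it reports no verdict.
Trained networks look in the newest picture that a camera, given by its name, has taken for a name from the list of things; names that differ only in an ending like _2 or _b are one class to them, and where a whole thing is asked for, a point or a joint stands for the part that bears it (a point fixed in the world has none). Each returns a list of dicts, best first, with "score" (0 to 1); they miss things now and then, are a little off and sometimes report something else, mostly with a low value. They report only what shows in the picture. A call takes as long as a camera call. They do not tell look-alikes from the thing itself.
- robot.outline_of(camera, label): "mask" (384x512 bool, what is visible of it).
- robot.mark_of(camera, label): "location" ([x, y, z] in m, in the coordinates of the camera as it stood for that picture, good to about 4 mm: a listed point, or the origin of a listed thing).
The state is a dict: "t": time; "q": joint angles; "dq": joint speeds; "joint_torque": joint torques, N m; "tool_pos": TCP position; "orientation": TCP orientation; "force": force on the tool from outside, world axes, zero at the start; "wrist_torque": the same for the moment, N m; "opening": finger opening in m.
Only numpy, scipy, OpenCV 4.12 (cv2) and the standard library are available. Lean on these libraries where they do the work, as an engineer would, in place of code of your own. Each camera call takes 0.05 s, during which the arm holds its last target.

### The job

Hitch the tow bar with the long oblong eye to the wooden wagon: tilt the bar so that its eye slips past the long head of the T-shaped stud on the wagon's tongue, then lay it down flat on the tongue and let go, so that the stud stands through the eye and the head keeps it from lifting off. Leave the other bar, the one with the round hole, where it lies.

Things in the scene. Friction and masses are not known exactly. Their poses are not given: they have to be found in the camera images.
- tow_bar: Tow bar to fit: dark wood plate 180x68x6 mm (x,y,z), 90 g, lying flat. Origin: eye centre, underside; x from handle to nose, z up. Oblong eye through it: x -38 to 38, y -22 to 22 mm. Nose ends at x 52, handle end at x -128. Handle: upright lighter-wood block centred at x -105, y 0, 44 mm long (x), 18 thick (y), top 48 above underside: grip across its thickness from above.
- round_bar: The other bar, to be left alone: same wood, outline and handle as the tow bar, but its eye is only a round hole of 42 mm, too small for the stud. Origin: hole centre, underside; x from handle to nose, z up. The two bars lie left and right of the wagon, either way round.
- hitch (a point): Foot of the T-shaped hitch stud, on its axis, on the top face of the wooden wagon's tongue (45 mm above the table); z up, x along the tongue, away from the robot to the load bed. Wagon fixed. Tongue: flat, 70 mm wide, x -165 to 110; the bed (130x130 mm, 33 above the tongue) starts at x 110. Neck: round, 12 mm diameter, 26 tall. The fitted bar lies flat on the tongue, its handle at the -x end.
- hitch_head (a point): Centre of the top of the stud's T head, 34 mm above the tongue; axes as hitch. Head: bar 96 mm long (x), 16 wide, 8 thick; too long for a level eye. Way on: handle to -x, bar tilted about 30 deg, nose down; lower the nose beyond the head's +x end, the eye's handle-side edge staying above the head; draw back till the nose is under the head, near the neck; level it about the nose.
Things that resemble listed ones, but are neither listed nor needed, are in the scene too. Leave any green or pink look-alike of the tow_bar alone.

How it is judged:
At the end, for the whole second after the job is handed in: The tow bar lies flat on the wagon's tongue (within 6 mm in height and 0.1 rad of level), the stud standing through its oblong eye (eye centre within 36 mm along and 20 mm across of the stud's axis), at rest and released; the round-holed bar is within 30 mm of where it lay (x of tow_bar in the frame of hitch between -0.036 and 0.036 m and y of tow_bar in the frame of hitch between -0.02 and 0.02 m and z of tow_bar in the frame of hitch between -0.006 and 0.006 m and angle between tow_bar's own z axis and vertical below 0.1 rad and linear speed of tow_bar below 0.02 m/s and distance of round_bar from where it was at the start of the episode below 0.03 m); the robot touches nothing.
It fails at once if the bar with the round hole is moved from its place (30 mm or more) (distance of round_bar from where it was at the start of the episode above 0.03 m).
It also fails if it takes over 38 s, if anything falls off the work surface, if the arm or the gripper's body presses on something with over 40 N, if the wrist force passes 120 N, or if a joint passes its speed limit or range.

## Working session

There is one attempt and no reset: what is moved stays moved. The work goes in short steps, Python scripts to look and compute and a shell command to move; the robot and the scene stay as the last step left them, time stands still between calls to the robot, and variables do not carry over. Pictures are saved under pics/ and viewed, and the job is handed in when it is done.

```bash
ls; mkdir -p pics
cat > h.py <<'E'
import numpy as np, cv2
from plant import robot
from scipy.spatial.transform import Rotation as Ro
def world(c,p): return np.array(c['R']).T@(np.array(p)-np.array(c['t']))
def proj(c,X):
    p=np.array(c['R'])@np.array(X)+np.array(c['t']); q=np.array(c['camera_matrix'])@p; return q[:2]/q[2]
E
python3 - <<'E'
from h import *
s=robot.read_state(); print({k:np.round(v,3) for k,v in s.items()})
print(Ro.from_rotvec(s['orientation']).as_matrix().round(3))
for n in ['scene','side']:
    c=robot.read_camera(n); cv2.imwrite(f'pics/{n}0.png',c['color'])
    for l in ['tow_bar','round_bar','hitch','hitch_head']:
        for d in robot.mark_of(n,l): 
            w=world(c,d['location']); print(n,l,round(d['score'],2),w.round(3),proj(c,w).round())
        if 'bar' in l:
            for d in robot.outline_of(n,l):
                m=d['mask']; ys,xs=np.nonzero(m); print('  mask',round(d['score'],2),m.sum(),xs.mean().round(),ys.mean().round())
E
```

```text
pics
{'t': np.float64(0.0), 'q': array([ 1.09 ,  0.131,  1.489, -0.   ,  1.523, -0.085]), 'dq': array([ 0.   , -0.001, -0.002,  0.001, -0.001,  0.002]), 'joint_torque': array([-1.0000e-03, -5.5983e+01, -4.9177e+01,  7.7000e-02,  3.5000e-02,
       -0.0000e+00]), 'tool_pos': array([0.231, 0.553, 0.218]), 'orientation': array([-6.18e-01, -3.08e+00,  3.00e-03]), 'force': array([-0.49 ,  0.06 ,  0.091]), 'wrist_torque': array([-0.027, -0.006, -0.046]), 'opening': np.float64(0.093)}
[[-0.923  0.386 -0.001]
 [ 0.386  0.923 -0.002]
 [ 0.    -0.002 -1.   ]]
scene tow_bar 0.93 [ 0.302  0.462 -0.   ] [397. 225.]
scene tow_bar 0.9 [ 0.477  0.092 -0.001] [259. 216.]
scene tow_bar 0.62 [0.563 0.304 0.003] [311. 269.]
  mask 0.76 893 270.0 230.0
  mask 0.66 1272 325.0 260.0
  mask 0.58 960 382.0 217.0
  mask 0.67 871 137.0 177.0
scene hitch 0.64 [ 0.595 -0.046  0.047] [197. 215.]
scene hitch_head 0.72 [ 0.595 -0.049  0.079] [194. 208.]
side tow_bar 0.94 [ 0.301  0.461 -0.001] [161. 165.]
side tow_bar 0.68 [0.565 0.309 0.002] [252. 165.]
side tow_bar 0.67 [0.48  0.097 0.001] [261. 209.]
  mask 0.87 770 260.0 198.0
  mask 0.86 576 165.0 172.0
  mask 0.61 540 234.0 165.0
side round_bar 0.69 [ 0.581 -0.299 -0.001] [382. 293.]
  mask 0.71 2034 375.0 308.0
side hitch 0.69 [ 0.593 -0.048  0.042] [324. 215.]
side hitch_head 0.69 [ 0.591 -0.05   0.078] [325. 206.]
```

View pics/scene0.png

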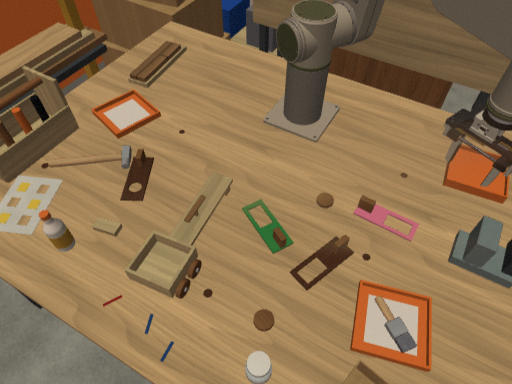

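View pics/side0.png

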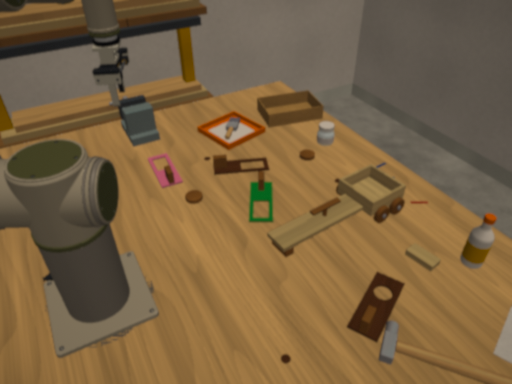

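Run:
```python
import cv2,numpy as np
a=cv2.imread('pics/scene0.png')[170:300,220:440]; b=cv2.imread('pics/side0.png')[130:250,130:330]
a=cv2.resize(a,None,fx=3,fy=3,interpolation=2)
cv2.imwrite('pics/crop_a.png',a);cv2.imwrite('pics/crop_b.png',cv2.resize(b,None,fx=3.5,fy=3.5,interpolation=2))
```

```text
(no output)
```

View pics/crop_a.png

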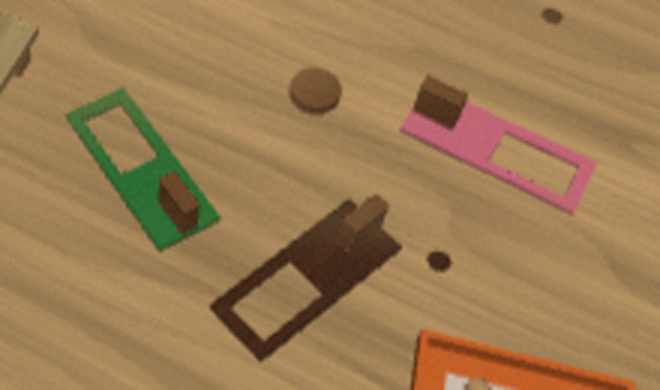

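View pics/crop_b.png

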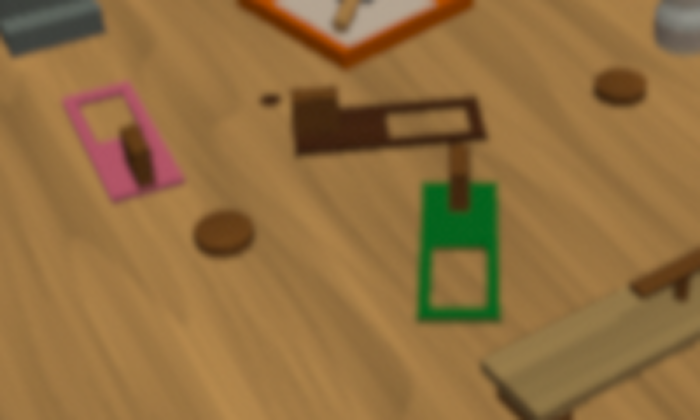

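Candidates: dark oblong-eye bar at scene (323,262), green (267,226), pink (386,217), and the dark round-hole bar (138,177). The tow bar is the dark one with the oblong eye, and the crop confirms it. Next I fit its pose and the wagon's.

```bash
cat > fit.py <<'E'
from h import *
from scipy.optimize import minimize
def boxpts(x0,x1,y0,y1,z0,z1): return np.array([[x,y,z] for x in (x0,x1) for y in (y0,y1) for z in (z0,z1)],float)/1000
def ren(c,T,parts,holes=()):
    im=np.zeros((384*2,512*2),np.uint8)
    def P(p): return np.array([proj(c,T(q))*2+.5 for q in p]).astype(np.float32)
    def fill(b,v):
        h=cv2.convexHull(P(b)); cv2.fillConvexPoly(im,(h*16).astype(np.int32),v,shift=4)
    fill(parts[0],255)
    for hh in holes:
        im2=np.full_like(im,255)
        for z in (0,1): # intersection of top and bottom loops
            m=np.zeros_like(im); q=P(hh[[0,2,6,4]] if z==0 else hh[[1,3,7,5]]); cv2.fillConvexPoly(m,(q*16).astype(np.int32),255,shift=4); im2&=m
        im[im2>0]=0
    for p in parts[1:]: fill(p,255)
    return cv2.resize(im,(512,384),interpolation=cv2.INTER_AREA)/255.
E
python3 - <<'E'
from fit import *
cs={n:robot.read_camera(n) for n in('scene','side')}
bar=[boxpts(-128,52,-34,34,0,6),boxpts(-127,-83,-9,9,6,48)]; hole=[boxpts(-38,38,-22,22,0,6)]
ms={}
for n in cs:
    hsv=cv2.cvtColor(cs[n]['color'],cv2.COLOR_BGR2HSV)
    ds=robot.outline_of(n,'tow_bar')
    best=min(ds,key=lambda d:np.linalg.norm(np.argwhere(d['mask']).mean(0)[::-1]-proj(cs[n],[.52,.35,0.01])))
    ms[n]=best['mask'].astype(float); print(n,best['score'],best['mask'].sum())
def cost(p):
    x,y,a=p; c,s=np.cos(a),np.sin(a)
    T=lambda q:np.array([x+c*q[0]-s*q[1],y+s*q[0]+c*q[1],q[2]])
    return sum(np.abs(ren(cs[n],T,bar,hole)-ms[n]).sum()/ms[n].sum() for n in cs)
best=None
for a in np.arange(-3.14,3.14,.3):
    f=cost([.564,.306,a]); best=min(best,(f,a)) if best else (f,a)
r=minimize(cost,[.564,.306,best[1]],method='Nelder-Mead',options=dict(initial_simplex=[[.564,.306,best[1]],[.574,.306,best[1]],[.564,.316,best[1]],[.564,.306,best[1]+.15]],xatol=1e-4,fatol=1e-4))
print(best,r.x,r.fun)
for n in cs:
    im=cs[n]['color'].copy(); x,y,a=r.x;c,s=np.cos(a),np.sin(a)
    T=lambda q:np.array([x+c*q[0]-s*q[1],y+s*q[0]+c*q[1],q[2]])
    m=(ren(cs[n],T,bar,hole)>.5).astype(np.uint8)
    im=cv2.resize(im,None,fx=3,fy=3,interpolation=2)
    cc,_=cv2.findContours(cv2.resize(m,None,fx=3,fy=3,interpolation=0),cv2.RETR_LIST,1); cv2.drawContours(im,cc,-1,(0,255,255),1)
    u=proj(cs[n],[.5,.33,0])*3; X,Y=map(int,u); cv2.imwrite(f'pics/fit_{n}.png',im[max(0,Y-150):Y+200,max(0,X-200):X+200])
    im=cv2.resize(cs[n]['color'],None,fx=4,fy=4,interpolation=2); X,Y=map(int,proj(cs[n],[.6,-.048,.05])*4); cv2.imwrite(f'pics/wag_{n}.png',im[max(0,Y-250):Y+300,max(0,X-350):X+350])
    print(n,'origin',max(0,X-350)/4,max(0,Y-250)/4)
E
python3 -c "
import cv2,numpy as np
a=cv2.imread('pics/fit_scene.png');b=cv2.imread('pics/fit_side.png')
h=min(a.shape[0],b.shape[0]);cv2.imwrite('pics/fit.png',np.hstack([a[:h],b[:h]]))"
```

```text
scene 0.64 1089
side 0.96 718
(np.float64(0.504433297167124), np.float64(-0.4400000000000017)) [ 0.5637274   0.30642674 -0.36310979] 0.3062645531878249
scene origin 107.5 152.75
side origin 238.5 149.5
```

View pics/fit.png

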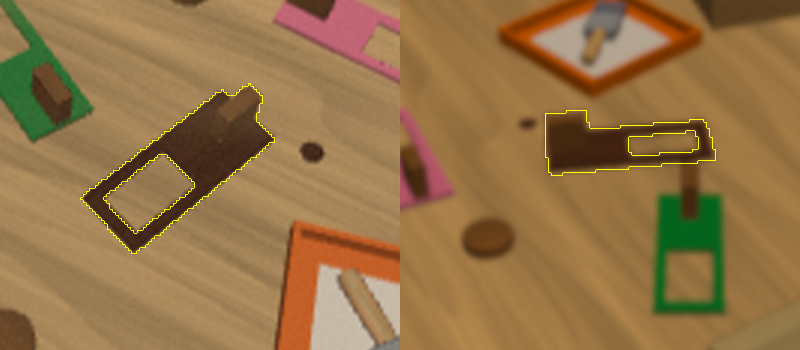

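View pics/wag_scene.png

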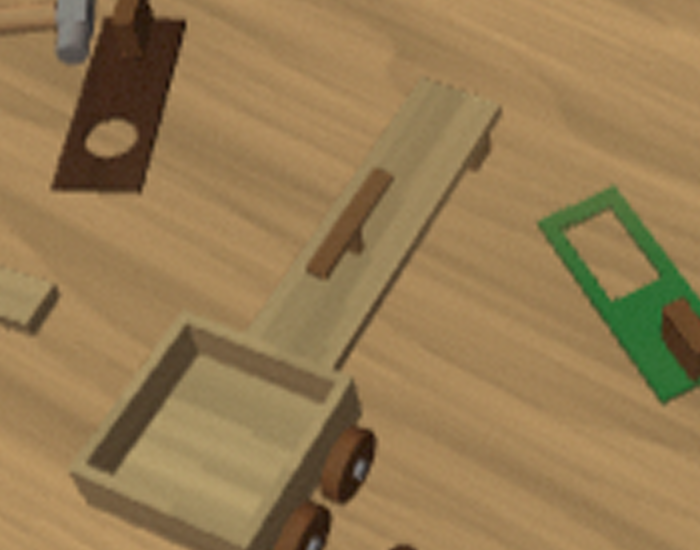

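View pics/wag_side.png

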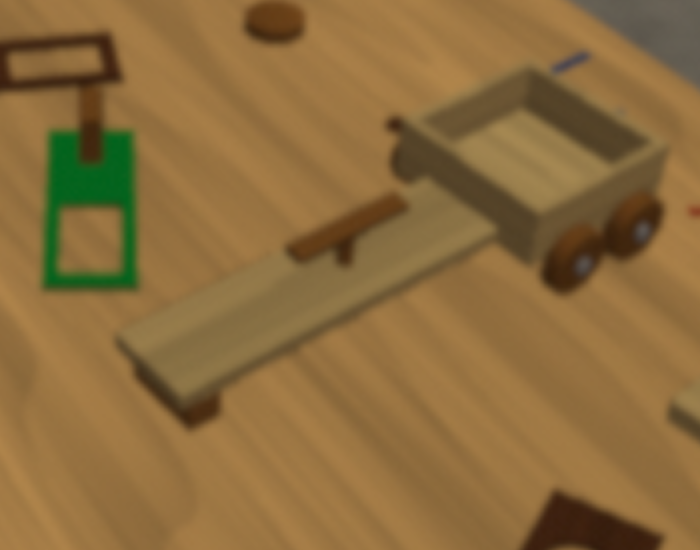

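Run:
```python
from fit import *
from scipy.optimize import least_squares
cs={n:robot.read_camera(n) for n in('scene','side')}
o={'scene':(107.5,152.75),'side':(238.5,149.5)}
L=[('scene',425,78,-165,-35,0),('scene',500,108,-165,35,0),('scene',188,320,110,-65,33),('scene',350,378,110,65,33),('scene',75,475,240,-65,33),
('side',117,340,-165,35,0),('side',183,405,-165,-35,0),('side',540,215,110,-65,33),('side',412,115,110,65,33),('side',668,150,240,-65,33),('side',530,65,240,65,33)]
def res(p,full=False):
    x,y,a=p;c,s=np.cos(a),np.sin(a);r=[]
    for n,u,v,X,Y,Z in L:
        X,Y,Z=X/1e3,Y/1e3,Z/1e3
        r.append(proj(cs[n],[x+c*X-s*Y,y+s*X+c*Y,.045+Z])-(np.array([u,v])/4+o[n]))
    return np.array(r) if full else np.ravel(r)
r=least_squares(res,[.594,-.048,-.1],loss='soft_l1');print(r.x);print(res(r.x,True).round(1).tolist())
```

```text
[ 0.59455747 -0.04982429  0.11418816]
[[-1.8, -0.6], [-0.3, -1.3], [-1.6, -2.4], [0.6, 0.1], [-2.3, -0.8], [-0.5, -2.4], [-0.1, -2.5], [0.1, -1.0], [-2.6, 0.3], [0.6, -2.3], [-0.2, -2.5]]
```

The bar fit is tight: origin (0.564, 0.306), yaw −0.363. The wagon fits at (0.594, −0.049), yaw about 0.114. The interface can't tilt the tool, so I'll tilt the bar by letting it pivot between the pads under a light grip. I'll grip near the rear of the handle (u = −117). Moving to hover now.

```bash
python3 -m pendant '[{"delta_pos":[-0.05,-0.018,0.02],"spin":-0.033},{"delta_pos":[-0.10,-0.036,0.04],"spin":-0.033},{"delta_pos":[-0.145,-0.052,0.06],"spin":-0.033},{"delta_pos":[-0.19,-0.07,0.08],"spin":-0.033},{"delta_pos":[-0.235,-0.086,0.09],"spin":-0.033},{"delta_pos":[-0.285,-0.103,0.1],"spin":-0.033},{"delta_pos":[-0.285,-0.103,0.1],"spin":-0.033},{"delta_pos":[-0.285,-0.103,0.1],"spin":-0.033},{"delta_pos":[-0.285,-0.103,0.1],"spin":-0.033}]' -1 20
python3 - <<'E'
from h import *
s=robot.read_state(); R=Ro.from_rotvec(s['orientation']).as_matrix();print(s['t'],s['tool_pos'].round(4),R.round(3).tolist(),s['q'].round(3))
c=robot.read_camera('wrist');cv2.imwrite('pics/w1.png',c['color']);print(c['camera_matrix'],c['R'],c['t'])
def fproj(c,X):
    p=np.array(c['R'])@np.array(X)+np.array(c['t']);K=np.array(c['camera_matrix']);th=np.arctan2(np.hypot(p[0],p[1]),p[2]);ph=np.arctan2(p[1],p[0]);return np.array([K[0,2]+K[0,0]*th*np.cos(ph),K[1,2]+K[1,1]*th*np.sin(ph)])
im=c['color'].copy();x,y,a=.5637,.3064,-.363;C,S=np.cos(a),np.sin(a)
for X,Y,Z in [(-127,-9,48),(-127,9,48),(-83,9,48),(-83,-9,48),(-128,-34,6),(-128,34,6),(52,34,6),(52,-34,6),(38,22,6),(-38,22,6),(38,-22,6),(-38,-22,6)]:
    X,Y,Z=X/1e3,Y/1e3,Z/1e3;u=fproj(c,[x+C*X-S*Y,y+S*X+C*Y,Z]);cv2.circle(im,tuple(int(v) for v in u.round()),2,(0,255,255),-1)
cv2.imwrite('pics/w1o.png',cv2.resize(im,None,fx=1.5,fy=1.5))
E
```

```text
t: 1.9
tool_pos: [0.4546, 0.3486, 0.1186]
orientation: [-0.569, -3.089, -0.0]
force: [-1.0, 0.3, 0.2]
opening: 0.0929
1.9 [0.4546 0.3486 0.1186] [[-0.934, 0.356, -0.0], [0.356, 0.934, 0.0], [0.001, 0.0, -1.0]] [ 0.564  0.127  1.678  0.     1.337 -0.642]
[[297.31863964   0.         257.9701461 ]
 [  0.         297.31863964 194.84077368]
 [  0.           0.           1.        ]] [[ 3.55354607e-01  9.34731565e-01  6.32675186e-05]
 [ 8.98905501e-01 -3.41753258e-01  2.74178063e-01]
 [ 2.56304512e-01 -9.73735665e-02 -9.61678941e-01]] [-0.48698825 -0.29493484  0.21416978]
```

View pics/w1o.png

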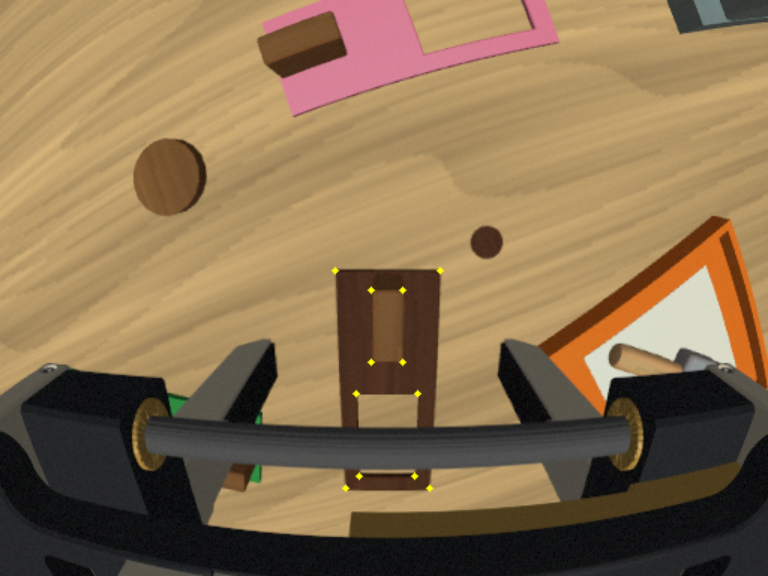

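The overlay matches the bar exactly. The handle top is at about (388,325) in the enlarged view, centred between the fingers. Descending, then gripping.

```bash
python3 -m pendant '[{"delta_pos":[0,0,0.045],"spin":0},{"delta_pos":[0,0,0.085],"spin":0},{"delta_pos":[0,0,0.103],"spin":0},{"delta_pos":[0,0,0.103],"spin":0}]' -1 20; python3 -m pendant '[{"delta_pos":[0,0,0],"spin":0},{"delta_pos":[0,0,0],"spin":0},{"delta_pos":[0,0,0],"spin":0},{"delta_pos":[0,0,0],"spin":0},{"delta_pos":[0,0,0],"spin":0},{"delta_pos":[0,0,0],"spin":0}]' 1 3
```

```text
t: 2.35
tool_pos: [0.4506, 0.349, 0.0126]
orientation: [-0.563, -3.086, 0.006]
force: [-0.9, -0.7, -0.4]
opening: 0.093
t: 2.95
tool_pos: [0.4509, 0.3491, 0.0131]
orientation: [-0.563, -3.086, 0.005]
force: [0.2, -0.5, -0.2]
opening: 0.0498
```

```bash
python3 -m pendant '[{"delta_pos":[-0.005,0,0],"spin":0},{"delta_pos":[-0.005,0,0],"spin":0},{"delta_pos":[-0.005,0,0],"spin":0},{"delta_pos":[-0.005,0,0],"spin":0},{"delta_pos":[-0.005,0,0],"spin":0},{"delta_pos":[-0.005,0,0],"spin":0}]' 1 3;  python3 -m pendant '[{"delta_pos":[0,0,0],"spin":0},{"delta_pos":[0,0,0],"spin":0}]' 1 3
```

```text
t: 3.55
tool_pos: [0.4555, 0.3474, 0.013]
orientation: [-0.563, -3.086, 0.005]
force: [0.0, -0.0, 0.4]
opening: 0.0182
t: 3.75
tool_pos: [0.4555, 0.3474, 0.013]
orientation: [-0.563, -3.086, 0.005]
force: [0.7, -0.2, -0.3]
opening: 0.0183
```

```bash
python3 -m pendant '[{"delta_pos":[0,0,-0.01],"spin":0},{"delta_pos":[0,0,-0.02],"spin":0},{"delta_pos":[0,0,-0.03],"spin":0},{"delta_pos":[0,0,-0.04],"spin":0},{"delta_pos":[0,0,-0.04],"spin":0}]' 1 3
python3 - <<'E'
from h import *
a=robot.read_camera('scene');b=robot.read_camera('side')
f=lambda c:cv2.resize(c['color'][[slice(0,0)]] if 0 else c['color'][int(proj(c,[.5,.33,.03])[1])-50:][:100,int(proj(c,[.5,.33,.03])[0])-65:][:,:130],None,fx=3,fy=3,interpolation=2)
cv2.imwrite('pics/l1.png',np.hstack([f(a),f(b)]))
E
```

```text
t: 4.25
tool_pos: [0.4572, 0.3484, 0.0556]
orientation: [-0.563, -3.089, 0.001]
force: [0.9, -1.7, -0.2]
opening: 0.0178
```

View pics/l1.png

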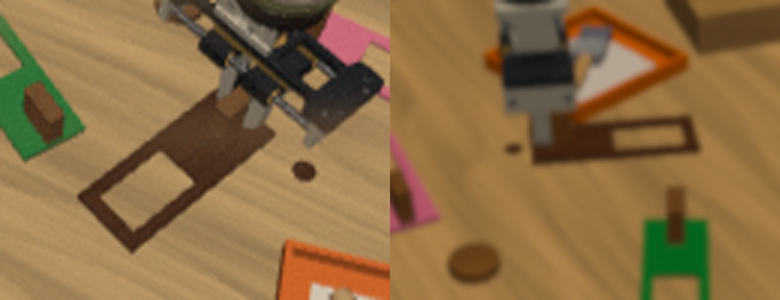

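```bash
cat > tilt.py <<'E'
from fit import *
from scipy.optimize import minimize
def marks():
    for n in('scene','side'):
        c=robot.read_camera(n); s=robot.read_state(); tp=s['tool_pos']
        for d in robot.mark_of(n,'tow_bar'):
            w=world(c,d['location'])
            if np.hypot(*(w-tp)[:2])<.2 : print(n,round(d['score'],2),w.round(4))
def fitpose(x0=None,save=None,free=True):
    """fit bar (x,z of eye centre along bar heading, tilt) ; yaw from tool x (= -bar x)"""
    s=robot.read_state();tp=s['tool_pos'];R=Ro.from_rotvec(s['orientation']).as_matrix()
    h=-R[:,0];h[2]=0;h/=np.linalg.norm(h);l=np.array([-h[1],h[0],0])
    piv=tp-0.019*R[:,2]
    cs={n:robot.read_camera(n) for n in('scene','side')};ms={}
    for n in cs:
        col=cs[n]['color'].astype(int);V=col.max(2)
        m=(V<105)&(col[...,2]>col[...,0]*1.2)   # dark brown
        ms[n]=m
    bar=[boxpts(-128,52,-34,34,0,6)];hole=[boxpts(-38,38,-22,22,0,6)]
    def TF(p):
        u0,w0,th=p
        return lambda q:piv+h*((q[0]-u0)*np.cos(th)+(q[2]-w0)*np.sin(th))+l*q[1]+np.array([0,0,1])*(-(q[0]-u0)*np.sin(th)+(q[2]-w0)*np.cos(th))
    front=[boxpts(-75,52,-34,34,0,6)]
    def cost(p):
        f=0
        for n in cs:
            r=ren(cs[n],TF(p),front,hole); r2=ren(cs[n],TF(p),[boxpts(-75,90,-60,60,0,6)])
            w=r2>.2; f+=(np.abs(r-ms[n])*w).sum()/max(r.sum(),50)
        return f+30*((p[0]+.116)**2+(p[1]-.032)**2)/.01
    best=min(((cost([-.116,.032,t]),t) for t in np.arange(-.3,1.1,.06)))
    t=best[1]
    r=minimize(cost,[-.116,.032,t],method='Nelder-Mead',options=dict(initial_simplex=[[-.116,.032,t],[-.108,.032,t],[-.116,.039,t],[-.116,.032,t+.08]],xatol=1e-4,fatol=1e-4))
    if save:
        out=[]
        for n in cs:
            im=cv2.resize(cs[n]['color'],None,fx=3,fy=3,interpolation=2);m=(ren(cs[n],TF(r.x),bar,hole)>.5).astype(np.uint8)
            cc,_=cv2.findContours(cv2.resize(m,None,fx=3,fy=3,interpolation=0),cv2.RETR_LIST,1);cv2.drawContours(im,cc,-1,(0,255,255),1)
            X,Y=(proj(cs[n],piv+h*.06)*3).astype(int);Y=max(Y,170);X=max(X,190);out.append(im[Y-170:Y+170,X-190:X+190])
        k=min(o.shape[0] for o in out);cv2.imwrite(save,np.hstack([o[:k] for o in out]))
    print('u0,w0,tilt',r.x.round(4),'deg',np.degrees(r.x[2]).round(1),'cost',round(r.fun,3),'piv',piv.round(4),'eye',TF(r.x)([0,0,0]).round(4),'nosebot',TF(r.x)([.052,0,0]).round(4),'tailbot',TF(r.x)([-.128,0,0]).round(4))
    return r.x
E
python3 - <<'E'
from tilt import *
marks(); fitpose(save='pics/t1.png')
E
```

```text
scene 0.75 [0.5605 0.3061 0.04  ]
scene 0.59 [ 0.302   0.4588 -0.0006]
side 0.71 [0.3001 0.4642 0.0016]
side 0.67 [0.5665 0.3067 0.0358]
u0,w0,tilt [-0.1148  0.0318  0.0123] deg 0.7 cost 0.324 piv [0.4553 0.3473 0.0713] eye [0.5624 0.3069 0.0381] nosebot [0.611  0.2885 0.0375] tailbot [0.4426 0.3521 0.0397]
```

View pics/t1.png

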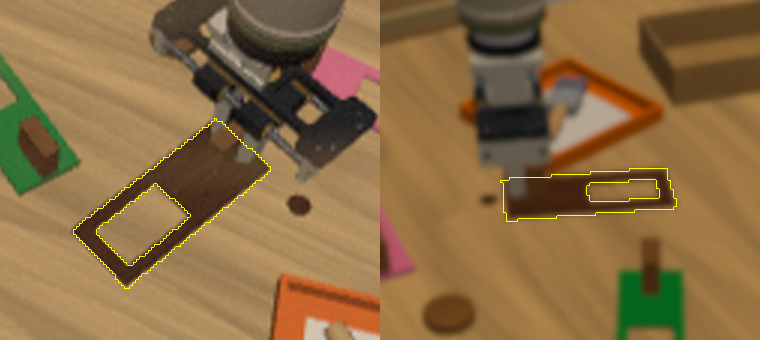

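At 3 N the full pad patch still holds the bar level (fit tilt 0.7°). I'll set it down and regrip only the top rear corner of the handle. The patch there is small and the gravity lever is longer, so it should pivot.

```bash
python3 -m pendant '[{"delta_pos":[0,0,0.02],"spin":0},{"delta_pos":[0,0,0.038],"spin":0},{"delta_pos":[0,0,0.0425],"spin":0},{"delta_pos":[0,0,0.0425],"spin":0}]' 1 3;  python3 -m pendant '[{"delta_pos":[0,0,0],"spin":0},{"delta_pos":[0,0,0],"spin":0}]' 0.4 3
python3 - <<'E'
from h import *
s=robot.read_state();print(s['tool_pos'].round(4),s['opening'])
x,y,a=.5637,.3064,-.363;C,S=np.cos(a),np.sin(a);d=s['tool_pos'][:2]-[x,y];print('u,v',d@[C,S],d@[-S,C])
E
```

```text
t: 5.05
tool_pos: [0.4545, 0.3468, 0.0092]
orientation: [-0.562, -3.084, 0.008]
force: [0.4, -0.4, -0.7]
opening: 0.0178
t: 5.25
tool_pos: [0.455, 0.3471, 0.0101]
orientation: [-0.562, -3.085, 0.007]
force: [-0.1, -0.5, 0.7]
opening: 0.0267
[0.455  0.3471 0.0101] 0.0266751893052558
u,v -0.11605121546600207 -0.0005923179573939369
```

```bash
python3 -m pendant '[{"delta_pos":[0,0,-0.031],"spin":0},{"delta_pos":[0.0125,0,-0.031],"spin":0},{"delta_pos":[0.0125,0,-0.031],"spin":0},{"delta_pos":[0.0125,0,-0.031],"spin":0}]' 0.4 3
python3 - <<'E'
from h import *
s=robot.read_state();print(s['tool_pos'].round(4),s['opening'])
x,y,a=.5637,.3064,-.363;C,S=np.cos(a),np.sin(a);d=s['tool_pos'][:2]-[x,y];print('u,v',d@[C,S],d@[-S,C])
c=robot.read_camera('wrist')
def fproj(c,X):
    p=np.array(c['R'])@np.array(X)+np.array(c['t']);K=np.array(c['camera_matrix']);th=np.arctan2(np.hypot(p[0],p[1]),p[2]);ph=np.arctan2(p[1],p[0]);return np.array([K[0,2]+K[0,0]*th*np.cos(ph),K[1,2]+K[1,1]*th*np.sin(ph)])
im=c['color'].copy()
for X,Y,Z in [(-127,-9,48),(-127,9,48),(-83,9,48),(-83,-9,48),(-128,-34,6),(-128,34,6)]:
    X,Y,Z=X/1e3,Y/1e3,Z/1e3;u=fproj(c,[x+C*X-S*Y,y+S*X+C*Y,Z]);cv2.circle(im,tuple(int(v) for v in u.round()),1,(0,255,255),-1)
cv2.imwrite('pics/w2.png',cv2.resize(im[120:320,140:380],None,fx=3,fy=3))
E
```

```text
t: 5.65
tool_pos: [0.4432, 0.3516, 0.041]
orientation: [-0.561, -3.085, 0.007]
force: [0.1, 0.0, -0.2]
opening: 0.0282
[0.4432 0.3516 0.041 ] 0.02815768690728843
u,v -0.128701653950161 -0.0005799115356809048
```

View pics/w2.png

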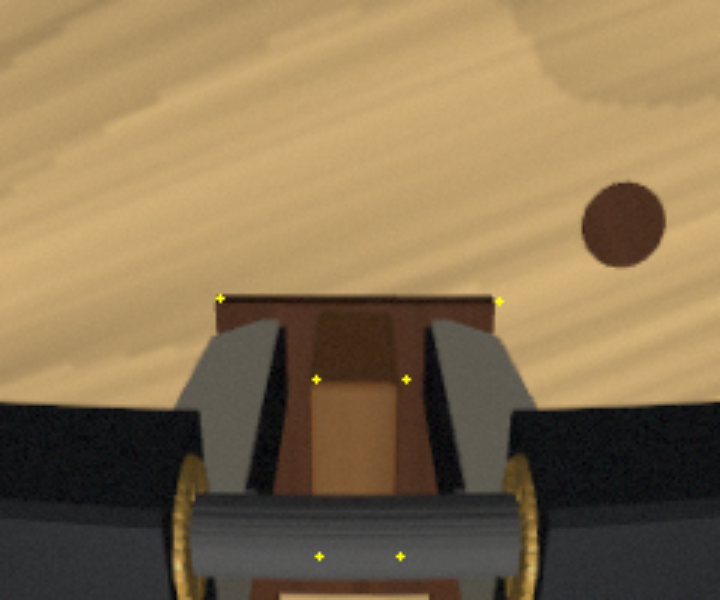

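```bash
python3 -m pendant '[{"delta_pos":[0,0,0],"spin":0},{"delta_pos":[0,0,0],"spin":0},{"delta_pos":[0,0,0],"spin":0},{"delta_pos":[0,0,0],"spin":0}]' 1 3;  python3 -m pendant '[{"delta_pos":[0,0,-0.01],"spin":0},{"delta_pos":[0,0,-0.02],"spin":0},{"delta_pos":[0,0,-0.03],"spin":0},{"delta_pos":[0,0,-0.03],"spin":0}]' 1 3; sed -i 's/-\.116/U0/g; s/-\.108/U0+.008/; s/\.032/W0/g; s/\.039/W0+.007/; s/p\[0\]+\.116/p[0]-U0/' tilt.py; sed -i '1a U0,W0=-.124,.045' tilt.py; sed -i 's/p\[0\]+.116/p[0]-U0/; s/piv=tp-0.019\*R\[:,2\]/piv=tp-0.004*R[:,2]-.0045*R[:,0]/' tilt.py; grep -n "U0\|piv=" tilt.py
python3 - <<'E'
from tilt import *
marks(); fitpose(save='pics/t2.png')
E
```

```text
t: 6.1
tool_pos: [0.443, 0.3511, 0.0402]
orientation: [-0.562, -3.084, 0.008]
force: [-0.1, 0.0, -1.1]
opening: 0.0179
t: 6.5
tool_pos: [0.4448, 0.3523, 0.073]
orientation: [-0.562, -3.087, 0.004]
force: [0.3, 0.0, -1.4]
opening: 0.0182
2:U0,W0=-.124,.045
14:    piv=tp-0.004*R[:,2]-.0045*R[:,0]
30:        return f+30*((p[0]-U0)**2+(p[1]-W0)**2)/.01
31:    best=min(((cost([U0,W0,t]),t) for t in np.arange(-.3,1.1,.06)))
33:    r=minimize(cost,[U0,W0,t],method='Nelder-Mead',options=dict(initial_simplex=[[U0,W0,t],[U0+.008,W0,t],[U0,W0+.007,t],[U0,W0,t+.08]],xatol=1e-4,fatol=1e-4))
scene 0.96 [0.5522 0.3086 0.0097]
scene 0.9 [ 0.2989  0.4613 -0.0017]
side 0.96 [0.3027 0.4625 0.0031]
side 0.88 [0.5571 0.3113 0.0084]
u0,w0,tilt [-0.1228  0.0444  0.1662] deg 9.5 cost 0.326 piv [0.4473 0.3496 0.074 ] eye [0.5538 0.3095 0.0099] nosebot [0.6018 0.2914 0.0013] tailbot [0.4357 0.354  0.0311]
```

View pics/t2.png

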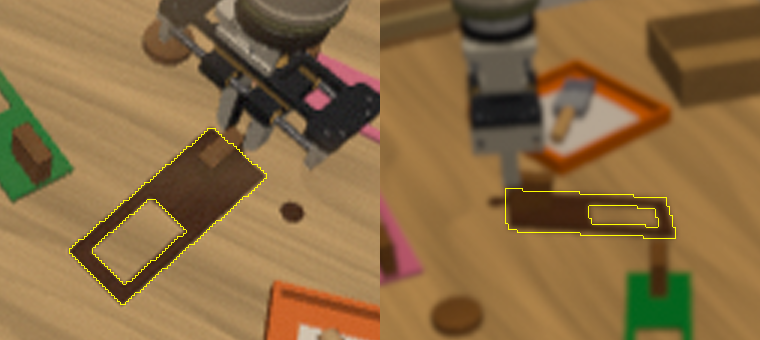

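It pivots: tilt 9.5° with the nose on the table. Continuing to about 32°, then gripping hard.

```bash
python3 -m pendant '[{"delta_pos":[0,0,-0.012],"spin":0},{"delta_pos":[0,0,-0.024],"spin":0},{"delta_pos":[0,0,-0.036],"spin":0},{"delta_pos":[0,0,-0.048],"spin":0},{"delta_pos":[0,0,-0.055],"spin":0},{"delta_pos":[0,0,-0.055],"spin":0}]' 1 3;  python3 -m pendant '[{"delta_pos":[0,0,0],"spin":0},{"delta_pos":[0,0,0],"spin":0},{"delta_pos":[0,0,0],"spin":0}]' 1 50
python3 - <<'E'
from tilt import *
marks(); fitpose(save='pics/t3.png')
E
```

```text
t: 7.4
tool_pos: [0.4443, 0.3519, 0.1267]
orientation: [-0.562, -3.086, 0.006]
force: [-0.1, 0.4, -0.3]
opening: 0.0178
t: 7.7
tool_pos: [0.4439, 0.3517, 0.1261]
orientation: [-0.562, -3.085, 0.007]
force: [-1.5, -0.0, -0.4]
opening: 0.0164
scene 0.94 [ 0.3006  0.4607 -0.0012]
side 0.77 [ 0.3028  0.4618 -0.0005]
side 0.75 [0.5241 0.3193 0.0266]
u0,w0,tilt [-0.1235  0.0438  0.551 ] deg 31.6 cost 0.448 piv [0.4483 0.3502 0.1303] eye [0.5254 0.3212 0.0283] nosebot [0.5668 0.3056 0.0011] tailbot [0.4233 0.3597 0.0953]
```

View pics/t3.png

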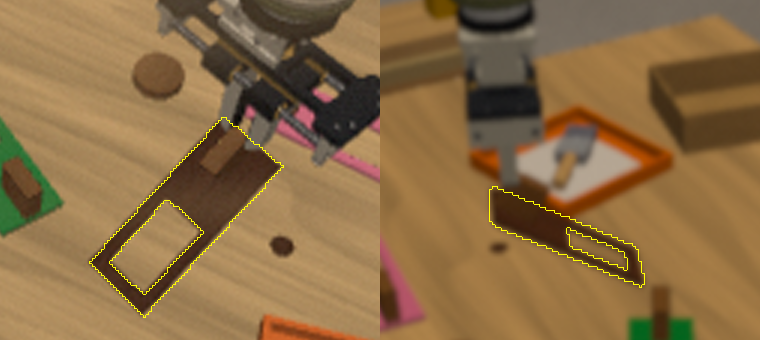

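Tilt is 31.6° and firmly held. Lifting clear.

```bash
python3 -m pendant '[{"delta_pos":[0,0,-0.02],"spin":0},{"delta_pos":[0,0,-0.05],"spin":0},{"delta_pos":[0,0,-0.085],"spin":0},{"delta_pos":[0,0,-0.11],"spin":0},{"delta_pos":[0,0,-0.12],"spin":0},{"delta_pos":[0,0,-0.12],"spin":0}]' 1 60
cat > go.py <<'E'
from h import *
def plan(tx,ty,tz,yaw):
    s=robot.read_state();R=Ro.from_rotvec(s['orientation']).as_matrix()
    d=R.T@(np.array([tx,ty,tz])-s['tool_pos']);cur=np.arctan2(-R[1,0],-R[0,0])
    print('pos',s['tool_pos'].round(4),'baryaw',cur.round(4),'delta',d.round(4),'spin',round(-(yaw-cur),4),'q',s['q'].round(2))
def inhitch(nose=.1313,hx=.594,hy=-.048,yaw=.114):
    s=robot.read_state();d=s['tool_pos'][:2]-[hx,hy];R=Ro.from_rotvec(s['orientation']).as_matrix()
    C,S=np.cos(yaw),np.sin(yaw);print('tool X,Y,Z in hitch',(d@[C,S]).round(4),(d@[-S,C]).round(4),(s['tool_pos'][2]-.045).round(4),'nose X',(d@[C,S]+nose).round(4),'yawerr',(np.arctan2(-R[1,0],-R[0,0])-yaw).round(4))
E
python3 - <<'E'
from go import *
plan(.5413,-.054,.246,.114)
from tilt import *
fitpose()
E
```

```text
t: 8.6
tool_pos: [0.4456, 0.3527, 0.2479]
orientation: [-0.562, -3.088, 0.003]
force: [-0.9, 0.2, -0.5]
opening: 0.0164
pos [0.4456 0.3527 0.2479] baryaw -0.3604 delta [-0.233  -0.3468  0.0022] spin -0.4744 q [ 0.58  0.04  1.53  0.    1.57 -0.63]
u0,w0,tilt [-0.1241  0.0449  0.5808] deg 33.3 cost 0.461 piv [0.4498 0.3511 0.2519] eye [0.5238 0.3232 0.1463] nosebot [0.5645 0.3079 0.1177] tailbot [0.4237 0.361  0.2165]
```

```bash
python3 -m pendant '[{"delta_pos":[-0.014,-0.021,0],"spin":-0.03},{"delta_pos":[-0.037,-0.055,0],"spin":-0.08},{"delta_pos":[-0.063,-0.094,0],"spin":-0.13},{"delta_pos":[-0.089,-0.132,0],"spin":-0.18},{"delta_pos":[-0.115,-0.171,0],"spin":-0.23},{"delta_pos":[-0.141,-0.21,0],"spin":-0.28},{"delta_pos":[-0.168,-0.25,0],"spin":-0.34},{"delta_pos":[-0.194,-0.289,0],"spin":-0.4},{"delta_pos":[-0.217,-0.323,0],"spin":-0.45},{"delta_pos":[-0.233,-0.347,0],"spin":-0.474}]' 1 60;  python3 -m pendant '[{"delta_pos":[0,0,0],"spin":0},{"delta_pos":[0,0,0],"spin":0}]' 1 60
python3 - <<'E'
from go import *
plan(.5413,-.054,.22,.114);inhitch()
from tilt import *
fitpose(save='pics/t4.png')
for n in ['scene','side']:
    c=robot.read_camera(n)
    for l in ['hitch','hitch_head']:
        for d in robot.mark_of(n,l): print(n,l,round(d['score'],2),world(c,d['location']).round(4))
E
```

```text
t: 9.7
tool_pos: [0.5391, -0.0576, 0.2431]
orientation: [0.178, -3.125, 0.005]
force: [0.9, -0.2, 0.9]
opening: 0.016
t: 9.9
tool_pos: [0.5379, -0.058, 0.2405]
orientation: [0.174, -3.121, 0.003]
force: [0.3, -0.0, -1.0]
opening: 0.0165
pos [ 0.5379 -0.058   0.2405] baryaw 0.1116 delta [-0.0042  0.0036  0.0205] spin -0.0024 q [-0.2  -0.02  1.61 -0.01  1.57 -1.88]
tool X,Y,Z in hitch -0.0569 -0.0035 0.1955 nose X 0.0744 yawerr -0.0024
u0,w0,tilt [-0.1235  0.0435  0.5862] deg 33.6 cost 0.795 piv [ 0.5424 -0.0575  0.2445] eye [ 0.6208 -0.0487  0.1399] nosebot [ 0.6638 -0.0439  0.1111] tailbot [ 0.5148 -0.0606  0.2107]
scene hitch 0.6 [ 0.5963 -0.0473  0.0498]
scene hitch_head 0.84 [ 0.5927 -0.0497  0.0797]
side hitch 0.96 [ 0.5937 -0.0461  0.0436]
side hitch_head 0.63 [ 0.5895 -0.0493  0.0803]
```

View pics/t4.png

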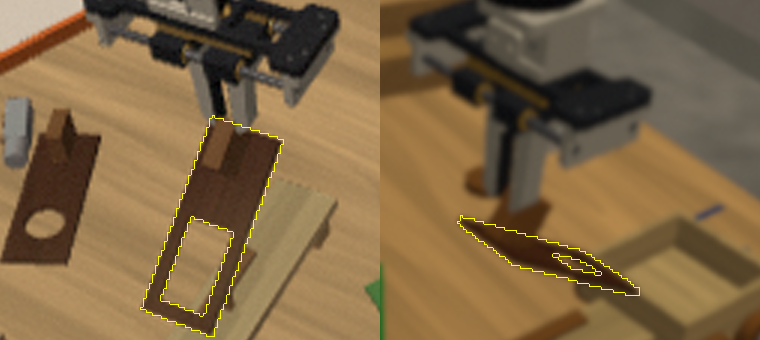

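Tilt holds at about 33°. Centring, then lowering partway beyond the head's far end.

```bash
python3 -m pendant '[{"delta_pos":[-0.006,0.003,0],"spin":-0.002},{"delta_pos":[-0.008,0.0035,0.01],"spin":-0.002},{"delta_pos":[-0.008,0.0035,0.022],"spin":-0.002},{"delta_pos":[-0.008,0.0035,0.022],"spin":-0.002},{"delta_pos":[-0.008,0.0035,0.022],"spin":-0.002}]' 1 60
python3 - <<'E'
from go import *
inhitch(.1268)
from tilt import *
fitpose(save='pics/t5.png')
E
```

```text
t: 10.8
tool_pos: [0.5458, -0.0525, 0.2201]
orientation: [0.183, -3.123, 0.004]
force: [0.0, -0.6, -0.6]
opening: 0.0164
tool X,Y,Z in hitch -0.0484 0.001 0.1751 nose X 0.0784 yawerr 0.0029
u0,w0,tilt [-0.1213  0.0459  0.5455] deg 31.3 cost 0.829 piv [ 0.5503 -0.0519  0.224 ] eye [ 0.6297 -0.0426  0.1219] nosebot [ 0.6738 -0.0374  0.0949] tailbot [ 0.521  -0.0554  0.1883]
```

View pics/t5.png

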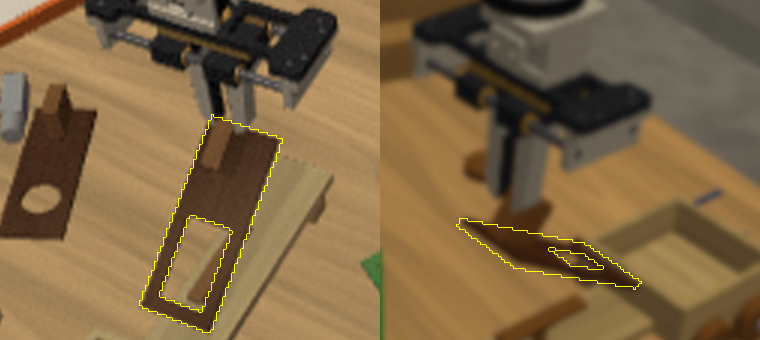

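```bash
python3 -m pendant '[{"delta_pos":[0,0,0.012],"spin":0.003},{"delta_pos":[0,0,0.024],"spin":0.003},{"delta_pos":[0,0,0.036],"spin":0.003},{"delta_pos":[0,0,0.038],"spin":0.003},{"delta_pos":[0,0,0.038],"spin":0.003}]' 1 60
python3 - <<'E'
from go import *
inhitch(.1268)
from tilt import *
fitpose(save='pics/t6.png')
E
```

```text
t: 11.4
tool_pos: [0.5453, -0.0527, 0.1821]
orientation: [0.178, -3.124, 0.004]
force: [0.1, -0.1, -1.6]
opening: 0.0163
tool X,Y,Z in hitch -0.0489 0.0009 0.1371 nose X 0.0779 yawerr -0.0003
u0,w0,tilt [-0.1227  0.0427  0.5862] deg 33.6 cost 0.777 piv [ 0.5499 -0.0522  0.1861] eye [ 0.6279 -0.0433  0.0826] nosebot [ 0.6709 -0.0383  0.0538] tailbot [ 0.5219 -0.0554  0.1534]
```

View pics/t6.png

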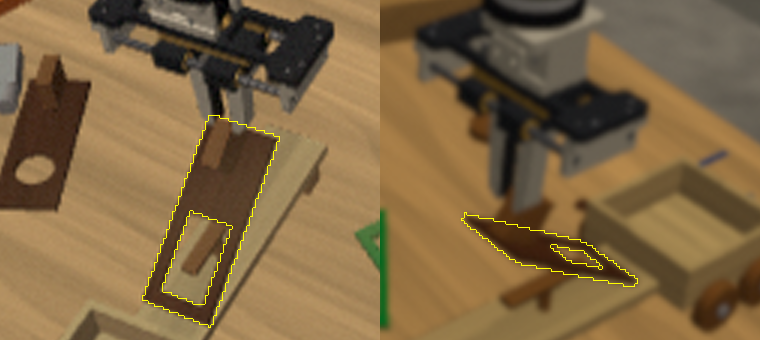

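```bash
cat > ov.py <<'E'
from tilt import *
def ov(fn,hx=.594,hy=-.048,yaw=.114,z=.045):
    out=[];C,S=np.cos(yaw),np.sin(yaw)
    for n in('scene','side'):
        c=robot.read_camera(n);im=cv2.resize(c['color'],None,fx=4,fy=4,interpolation=2)
        W=lambda q:np.array([hx+C*q[0]-S*q[1],hy+S*q[0]+C*q[1],z+q[2]])
        P=lambda q:tuple(((proj(c,W(np.array(q)/1e3))+.5)*4).astype(int).tolist())
        for loop,col in [([(-48,-8,34),(-48,8,34),(48,8,34),(48,-8,34)],(0,255,255)),([(-165,-35,0),(-165,35,0),(110,35,0),(110,-35,0)],(255,255,0)),([(110,-65,33),(110,65,33),(240,65,33),(240,-65,33)],(255,0,255))]:
            cv2.polylines(im,[np.array([P(q) for q in loop],np.int32)],True,col,1)
        X,Y=P((0,0,30));Y=max(Y,250);X=max(X,195);out.append(im[Y-250:Y+250,X-195:X+195])
    cv2.imwrite(fn,np.hstack(out))
E
python3 -c "
from ov import *
ov('pics/o1.png')"
```

```text
(no output)
```

View pics/o1.png

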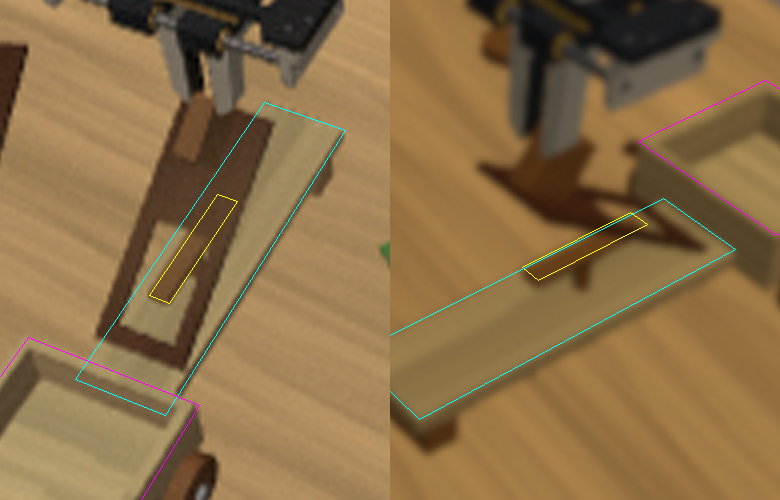

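The head shows through the eye and the wagon overlay agrees within about 2 px. Lowering 5 mm and drawing back 50 mm.

```bash
python3 -m pendant '[{"delta_pos":[0,0,0.0055],"spin":0},{"delta_pos":[0,0,0.0055],"spin":0},{"delta_pos":[0.01,0,0.0055],"spin":0},{"delta_pos":[0.02,0,0.0055],"spin":0},{"delta_pos":[0.03,0,0.0055],"spin":0},{"delta_pos":[0.038,0,0.0055],"spin":0},{"delta_pos":[0.038,0,0.0055],"spin":0}]' 1 60
python3 - <<'E'
from go import *
inhitch(.1268)
from tilt import *
fitpose(save='pics/t7.png')
from ov import *
ov('pics/o2.png')
E
```

```text
t: 12.3
tool_pos: [0.5077, -0.0574, 0.1791]
orientation: [0.177, -3.127, 0.006]
force: [0.0, -0.5, -0.7]
opening: 0.0159
tool X,Y,Z in hitch -0.0868 0.0005 0.1341 nose X 0.04 yawerr -0.0007
u0,w0,tilt [-0.123   0.0445  0.5772] deg 33.1 cost 0.782 piv [ 0.5122 -0.0568  0.1831] eye [ 0.5905 -0.0479  0.0786] nosebot [ 0.6338 -0.043   0.0503] tailbot [ 0.484  -0.0601  0.1485]
```

View pics/o2.png

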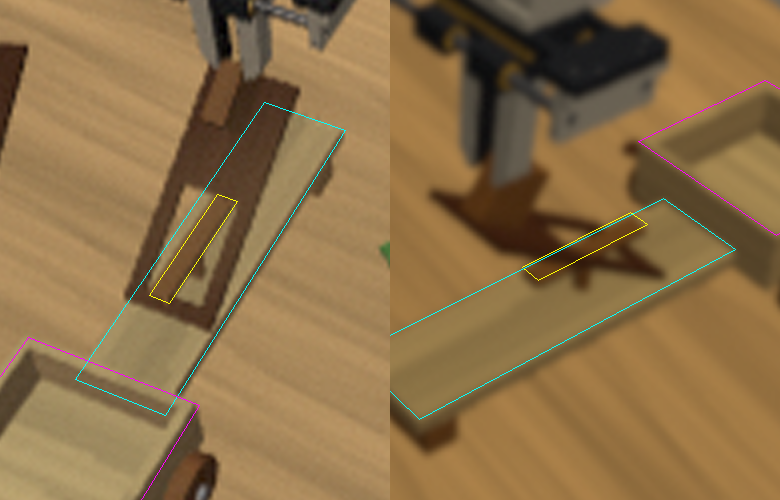

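View pics/t7.png

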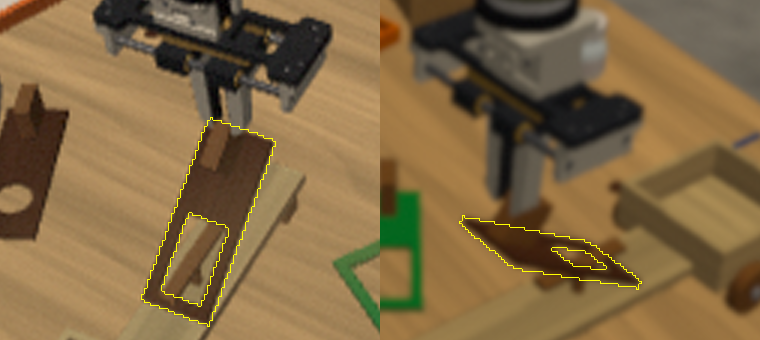

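```bash
python3 -m pendant '[{"delta_pos":[0.007,0,0.001],"spin":0},{"delta_pos":[0.0135,0,0.002],"spin":0},{"delta_pos":[0.0135,0,0.002],"spin":0},{"delta_pos":[0.0135,0,0.002],"spin":0}]' 1 60
python3 - <<'E'
from go import *
inhitch(.1268)
from tilt import *
fitpose(save='pics/t8.png')
from ov import *
ov('pics/o3.png')
E
```

```text
t: 12.9
tool_pos: [0.4954, -0.0588, 0.1772]
orientation: [0.178, -3.127, 0.006]
force: [0.4, 0.7, -0.7]
opening: 0.016
tool X,Y,Z in hitch -0.0992 0.0005 0.1322 nose X 0.0276 yawerr -0.0005
u0,w0,tilt [-0.1241  0.0437  0.5845] deg 33.5 cost 0.774 piv [ 0.4999 -0.0583  0.1812] eye [ 0.5787 -0.0493  0.0763] nosebot [ 0.6218 -0.0444  0.0476] tailbot [ 0.4727 -0.0614  0.1469]
```

View pics/o3.png

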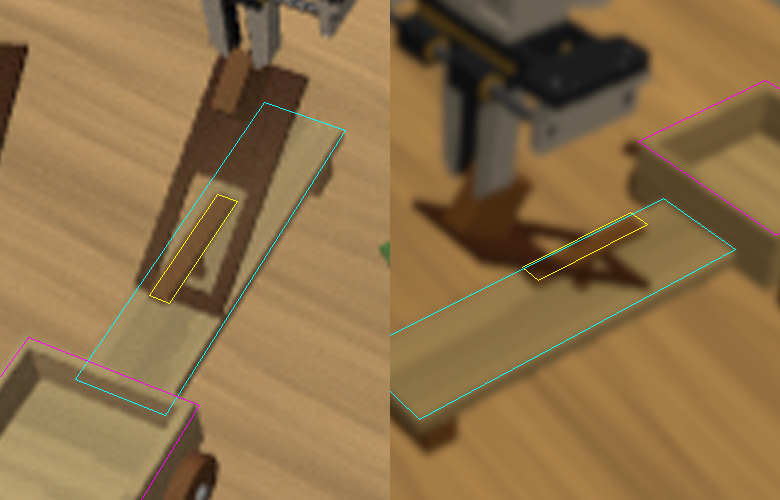

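The head end now passes over the nose (scene, enlarged, at (160,298)). Nose X is about 27 mm, inside the 20–33 window. Loosening the grip and levelling along the arc about the nose.

```bash
python3 -m pendant '[{"delta_pos":[0,0,0.001],"spin":0},{"delta_pos":[0,0,0.002],"spin":0},{"delta_pos":[0,0,0.003],"spin":0}]' 1 3; python3 -m pendant '[{"delta_pos":[0.004,0,0.004],"spin":0},{"delta_pos":[0.008,0,0.008],"spin":0},{"delta_pos":[0.013,0,0.0135],"spin":0},{"delta_pos":[0.0185,0,0.0195],"spin":0},{"delta_pos":[0.0185,0,0.0195],"spin":0}]' 1 3
python3 - <<'E'
from go import *
inhitch(0)
from tilt import *
fitpose(save='pics/t9.png')
from ov import *
ov('pics/o4.png')
E
```

```text
t: 13.4
tool_pos: [0.4957, -0.0588, 0.1742]
orientation: [0.178, -3.127, 0.006]
force: [0.4, -0.1, -0.6]
opening: 0.0178
t: 13.9
tool_pos: [0.4756, -0.0609, 0.1535]
orientation: [0.178, -3.125, 0.005]
force: [0.2, 0.2, -0.7]
opening: 0.0177
tool X,Y,Z in hitch -0.1191 0.0007 0.1085 nose X -0.1191 yawerr -0.0005
u0,w0,tilt [-0.1239  0.0448  0.4224] deg 24.2 cost 0.903 piv [ 0.4801 -0.0603  0.1574] eye [ 0.5742 -0.0496  0.0658] nosebot [ 0.6213 -0.0442  0.0445] tailbot [ 0.4582 -0.0628  0.1182]
```

View pics/o4.png

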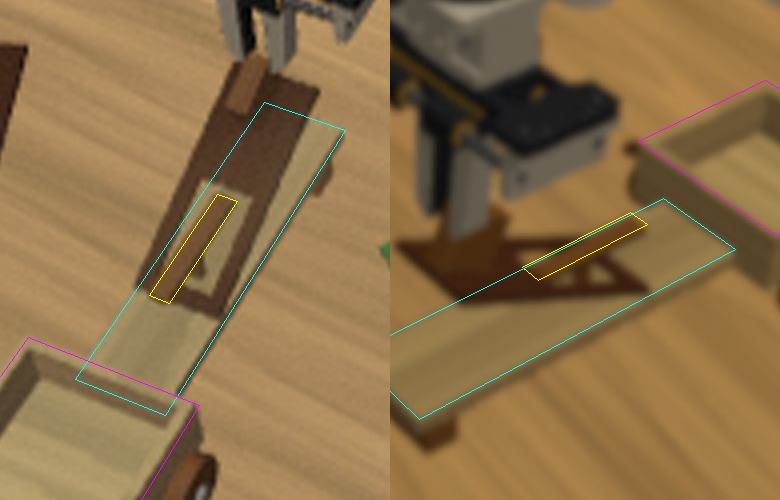

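```bash
python3 -m pendant '[{"delta_pos":[0.004,0,0.005],"spin":0},{"delta_pos":[0.008,0,0.011],"spin":0},{"delta_pos":[0.012,0,0.0175],"spin":0},{"delta_pos":[0.016,0,0.024],"spin":0},{"delta_pos":[0.016,0,0.024],"spin":0}]' 1 3
python3 - <<'E'
from tilt import *
fitpose(save='pics/t10.png')
from ov import *
ov('pics/o5.png')
E
```

```text
t: 14.6
tool_pos: [0.4598, -0.0628, 0.1297]
orientation: [0.178, -3.126, 0.005]
force: [0.4, -0.4, -0.3]
opening: 0.0182
u0,w0,tilt [-0.1238  0.0444  0.2637] deg 15.1 cost 0.899 piv [ 0.4643 -0.0622  0.1337] eye [ 0.5716 -0.05    0.0585] nosebot [ 0.6215 -0.0443  0.045 ] tailbot [ 0.4488 -0.064   0.0919]
```

View pics/o5.png

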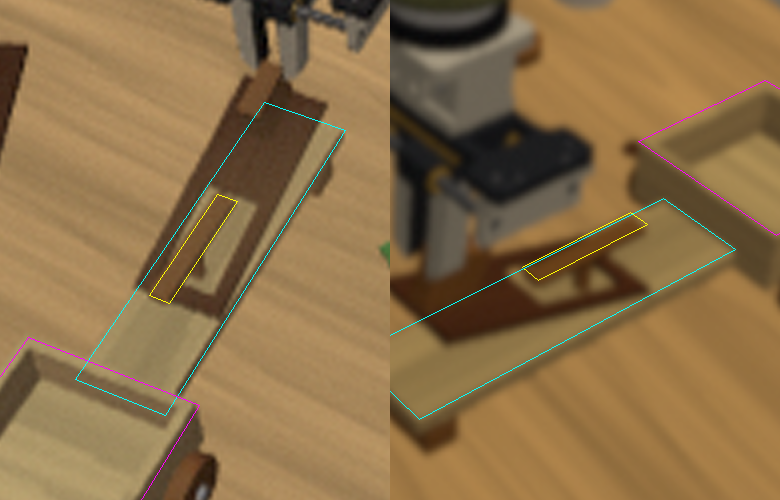

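```bash
python3 -m pendant '[{"delta_pos":[0.004,0,0.007],"spin":0},{"delta_pos":[0.007,0,0.014],"spin":0},{"delta_pos":[0.0105,0,0.0215],"spin":0},{"delta_pos":[0.013,0,0.029],"spin":0},{"delta_pos":[0.015,0,0.035],"spin":0},{"delta_pos":[0.0165,0,0.0405],"spin":0},{"delta_pos":[0.0165,0,0.0405],"spin":0}]' 1 3
python3 - <<'E'
from tilt import *
fitpose(save='pics/t11.png')
E
```

```text
t: 15.5
tool_pos: [0.4439, -0.0649, 0.0902]
orientation: [0.178, -3.127, 0.005]
force: [-0.5, 0.5, -0.1]
opening: 0.0177
u0,w0,tilt [-0.1237  0.044   0.0233] deg 1.3 cost 0.855 piv [ 0.4484 -0.0644  0.0941] eye [ 0.5702 -0.0505  0.0473] nosebot [ 0.6219 -0.0446  0.0461] tailbot [ 0.4431 -0.065   0.0503]
```

View pics/t11.png

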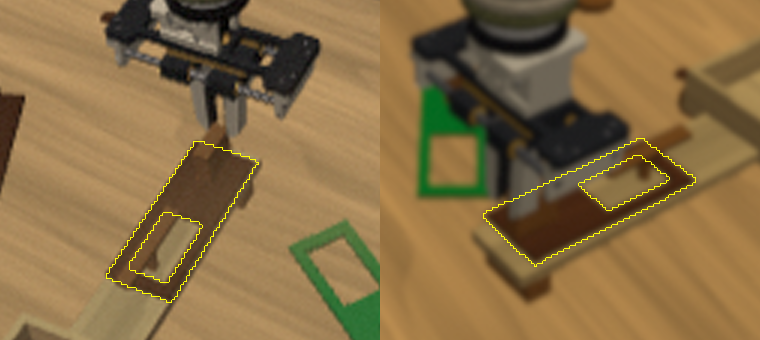

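Nearly level (1.3°), eye centre X about −24 mm. Settling down, sliding forward 12 mm for margin, then releasing.

```bash
python3 -m pendant '[{"delta_pos":[0,0,0.003],"spin":0},{"delta_pos":[-0.004,0,0.003],"spin":0},{"delta_pos":[-0.008,0,0.003],"spin":0},{"delta_pos":[-0.012,0,0.003],"spin":0},{"delta_pos":[-0.012,0,0.003],"spin":0}]' 1 5; python3 -m pendant '[{"delta_pos":[0,0,0],"spin":0},{"delta_pos":[0,0,0],"spin":0},{"delta_pos":[0,0,0],"spin":0},{"delta_pos":[0,0,-0.01],"spin":0},{"delta_pos":[0,0,-0.04],"spin":0},{"delta_pos":[0,0,-0.08],"spin":0},{"delta_pos":[0,0,-0.12],"spin":0},{"delta_pos":[0,0,-0.12],"spin":0},{"delta_pos":[0,0,-0.12],"spin":0}]' 0.4
python3 - <<'E'
from tilt import *
U0,W0=-.124,.045
out=[]
for n in('scene','side'):
    c=robot.read_camera(n)
    P={}
    for l in('tow_bar','hitch','hitch_head','round_bar'):
        for d in robot.mark_of(n,l): 
            w=world(c,d['location']);print(n,l,round(d['score'],2),w.round(4))
    X,Y=(proj(c,[.58,-.05,.05])).astype(int);out.append(cv2.resize(c['color'][max(Y-60,0):Y+60,X-65:X+65],None,fx=3,fy=3,interpolation=2))
cv2.imwrite('pics/f1.png',np.hstack(out))
E
```

```text
t: 16.1
tool_pos: [0.4574, -0.0636, 0.0883]
orientation: [0.178, -3.129, 0.006]
force: [-0.3, -0.3, -0.6]
opening: 0.018
t: 17.0
tool_pos: [0.4592, -0.0634, 0.2102]
orientation: [0.178, -3.132, 0.008]
force: [-0.9, -0.0, -0.4]
opening: 0.0277
scene tow_bar 0.91 [ 0.3043  0.4619 -0.0027]
scene tow_bar 0.61 [ 0.5821 -0.0513  0.0472]
scene tow_bar 0.56 [0.4795 0.0935 0.0016]
scene hitch 0.93 [ 0.5957 -0.0475  0.0494]
scene hitch_head 0.67 [ 0.5941 -0.0519  0.0777]
scene round_bar 0.86 [ 0.5801 -0.3003  0.0018]
side tow_bar 0.79 [ 0.5865 -0.0496  0.0459]
side tow_bar 0.7 [0.4845 0.0971 0.0011]
side tow_bar 0.65 [ 0.3012  0.4615 -0.0015]
side hitch 0.68 [ 0.5937 -0.0498  0.0423]
side hitch_head 0.56 [ 0.5913 -0.0463  0.0773]
side round_bar 0.56 [ 0.5817 -0.3004  0.001 ]
```

View pics/f1.png

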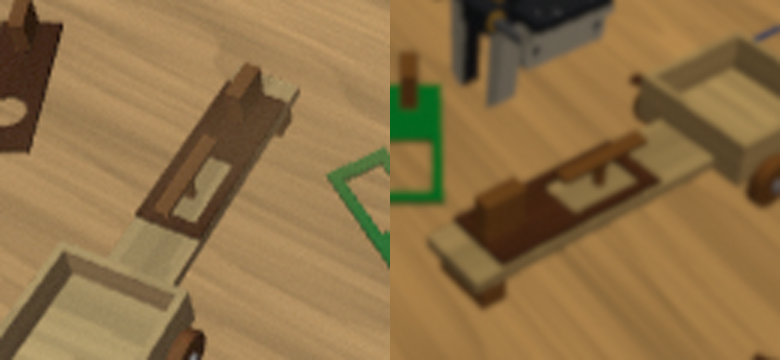

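The bar lies flat on the tongue with the stud standing through the eye. The eye is around (200,190) in the left view and (590,190) in the right, and the gripper is clear. The marks put the eye centre about 10 mm along and 2 mm across from the stud, and the round bar hasn't moved. Handing in.

```bash
python3 -c "
from plant import robot
print(robot.close_job(), robot.read_state()['t'])"
```

```text
the job is handed in; nothing more can be done
the job is handed in; nothing more can be done
```

The tow bar is hitched to the wagon and released, and I handed the job in at about 17 s of the 38 s allowed. No verdict is reported.

**What I did:**
- **Choice of bar:** I picked the dark bar with the oblong eye, not the green or pink look-alikes.
- **Tilt:** The tool itself cannot tilt. My first light grip held the bar level, so I set it down and regripped only the top rear corner of the handle. With the nose resting on the table, lifting then tilted the bar to about 32°.
- **Hitching:** I gripped hard, lowered the nose beyond the head's far end and drew it back under the head. Then I loosened the grip, levelled the bar about its nose, slid it forward 12 mm for margin and let go.

**Last checks:**
- **Eye position:** The eye centre is about 10 mm along and 2 mm across from the stud (limits 36 and 20 mm).
- **Flatness:** The marks put the underside at 46–47 mm, against the 45 mm tongue top. I judged it flat from the final pictures; the last measured tilt, 1.3°, was before I let go.
- **Round bar:** It is within about 2 mm of where it lay.
- **Robot:** The gripper is clear of everything.
- **Small disagreement:** The side view put the wagon about 2 px off my estimate, well inside the tolerances.

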